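Load the flask into the deflasking station

TASK

Push the square metal flask (slide it, do not lift it off the surface) up the ramp of the station until it is fully home against the rubber-faced pad of the stop, and there press it gently but firmly so that it seats square: push with about 10 N for half a second, never so hard that the stop takes 15 N, or the plaster inside cracks. Then close the keeper fully behind it by its black knob, let go, and leave the bowl, bottle and jar standing where they are.

Things in the scene. Friction and masses are not known exactly. Their poses are not given: they have to be found in the camera images.
- station: Deflasking station, a low grey bed fixed to the bench. Its x axis is the loading direction (up the ramp, to the stop), y left, z up; origin on the bench surface. Side walls, 38 mm high, leave a channel 98 mm wide (y = +-49 mm) from x = -60 mm to the stop; before it they flare to y = +-80 mm at x = -140 mm (funnel; a flask pushed well off-centre can wedge there).
- ramp_foot (a point): Middle of the foot of the station's steel ramp, on the bench at station x = -130 mm; axes as the station's. The ramp is 130 mm wide and rises evenly to the deck, 18 mm above the bench, over 80 mm (to station x = -50 mm). From there the deck is level as far as the stop bracket.
- stop: Stop bracket at the end of the deck, 98 mm wide, 34 mm high. Origin at the foot of the middle of its face, on the deck (18 mm above the bench, station x = 88 mm); axes as the station's. A rigid rubber-faced pad, 80 mm wide, stands before it on a screw: its face is 14 to 28 mm before the bracket's face, as last set and not measured; find it by feel. A home flask lies flat on the pad.
- flask_center (a point): Centre of the flask, a closed aluminium block 92 x 92 mm, 45 mm high, plaster disc on top, 0.33 to 0.57 kg, too wide to grip. x, y normal to its sides. It starts on the bench before the ramp, up to 20 mm aside and 0.35 rad askew. Sliding takes 3 to 7 N on the level, up to 12 N on the ramp; two fingertips side by side, low on its back, square it and carry it a little sideways with them.
- keeper (a joint): Keeper, a steel bar 8 x 10 mm sliding across the channel behind the flask, to the station's +y. 0 = drawn out, 0.05 m = fully closed (end of travel). It starts at 0 to 0.01, slides with about 2 N of friction and stays where left. Its face towards the stop is 123 mm before the bracket's face: it passes 3 to 17 mm behind a flask that is home and strikes one that is well short.
- keeper_knob (a point): Middle of the grip of the keeper's upright black knob (18 mm in diameter, from 23 to 63 mm above the bench; this point 48 mm), to the right of the channel at station x = -39 mm, y = -137 mm + the joint's value; axes as the station's. A guide block 20 mm high lies under it.
- bowl: Bystander: open steel bowl, 72 mm across, 32 mm high; origin under its centre.
- bottle: Bystander: white bottle, 36 mm in diameter, 85 mm high; origin under its centre.
- jar: Bystander: white lidded jar, 48 mm in diameter, 30 mm high; origin under its centre.
Mind the look-alikes: they are no part of the job. Leave any green or red look-alike of the part that bears flask_center alone.

How it is judged:
On the way, in this order (a step that is already met when the one before it is completed fails the run):
1. the flask stands level on the deck, its back past the top of the ramp (x of flask_center in the frame of stop above -0.091 m and angle between flask_center's own z axis and vertical below 0.06 rad).
2. the flask is home and pressed against the stop's pad with more than 2 N for 0.2 s (x of flask_center in the frame of stop above -0.077 m and angle between flask_center's own z axis and vertical below 0.04 rad and z of flask_center in the frame of stop below 0.026 m and (angle between the x axis of flask_center and the x axis of stop, either way round below 0.05 rad or angle between the x axis of flask_center and the x axis of stop, either way round above 1.5208 rad) and contact force between flask and stop above 2 N), for 0.2 s.
3. the keeper is closed behind the flask (x of flask_center in the frame of stop above -0.077 m and angle between flask_center's own z axis and vertical below 0.04 rad and z of flask_center in the frame of stop below 0.026 m and (angle between the x axis of flask_center and the x axis of stop, either way round below 0.05 rad or angle between the x axis of flask_center and the x axis of stop, either way round above 1.5208 rad) and value of joint keeper above 0.046 m), for 0.2 s.
At the end, for the whole second after the job is handed in: The flask lies flat on the deck, at rest, its centre no more than 77 mm before the stop bracket's face (clear of the keeper) and square to it within 0.05 rad; the keeper is closed beyond 46 mm of its 50 mm (all of step 3 and linear speed of flask below 0.01 m/s); the robot touches nothing.
It fails at once if the flask is pressed against the stop with more than 15 N (contact force between flask and stop above 15 N).
It fails at once if the flask is lifted (its centre more than 60 mm above the bench) (height (world z) of flask_center above 0.06 m).
It fails at once if the bowl is moved by more than 15 mm (distance of bowl from where it was at the start of the episode above 0.015 m).
It fails at once if the bottle is moved by more than 15 mm (distance of bottle from where it was at the start of the episode above 0.015 m).
It fails at once if the jar is moved by more than 15 mm (distance of jar from where it was at the start of the episode above 0.015 m).
It also fails if it takes over 70 s, if anything falls off the work surface, if the arm or the gripper's body presses on something with over 40 N, if the wrist force passes 120 N, or if a joint passes its speed limit or range.

ROBOT

A 6-joint arm with a two-finger parallel gripper is mounted at the origin on the work surface. World frame = base frame: x ahead of the robot, y to its left, z up, the work surface at z = 0. Lengths are in m, angles in rad, forces in N, time in s.
With the tool pointing down it reaches from about 0.35 to 0.85 m from the base axis. Payload 8.1 kg.
Tool frame: the origin (TCP) lies at the very end of the fingers, on their centre line; the grasp point (between the pads) lies 19 mm behind it (pinch_z is the distance from the TCP to the grasp point, in m); z points along the fingers, y is the direction in which the jaws open and shut (so a half turn about z gives the same grasp; the last joint's range is limited). The gripper opens to 93 mm and grips with 3 to 60 N. Pads are 15 mm wide; open, the fingers measure 128 mm over their backs; the gripper's body (75 mm by 188 mm) begins 65 mm behind the grasp point.
Start: joints at [-1.25, 0.13, 1.488, -0, 1.523, -0.085], TCP at [0.237, -0.551, 0.219] pointing down, gripper open.
Joint ranges: [-2.96, 2.96], [-0.89, 2.26], [0.02, 2.5], [-1.34, 4.48], [0, 2.73], [-2.66, 2.66]. Speed limits (rad/s): [2.39, 2.39, 2.79, 3.14, 3.14, 3.14].

INTERFACE

Orientations are given as a rotation vector (axis times angle).
In Python, from plant import * gives the robot as it stands.
- The arm moves only by the tool move_arm, never from a script. Its argument "series" is a list of rows, each a list of 7 numbers: the shift along the tool's x, y, z each as a share of 10 cm, from -1 to 1, then the turn, a rotation vector about the tool's x, y, z each as a share of 180 degrees, from -1 to 1, then the opening, from -1 (shut) to 1 (fully open). In form: [[dx, dy, dz, rx, ry, rz, jaw], ...]. A call has 1 to 8 rows; each row is the pose to reach, as a shift and turn from the pose commanded when the call began, along the tool's axes at that moment, turning the shorter way round; what a row does not reach only later rows make up. A row lasts 1/10 s, in which the tool goes at most 50 mm and 8.59 degrees, less where a joint would pass 70% of its speed; a pose out of reach is approached as far as the arm can. A call with a number of a shift or a turn outside -1 to 1 is refused whole. A call with a gripper value outside its range is refused whole. The fingers move at their own pace and stop on an object; "squeeze" is the grip in N (left out, the last holds). Time passes only in rows, so rows that repeat a pose let the fingers close. It gives the time, the measured TCP pose, the force and the opening at its end, in the units of the state.
- read_state(): the state, without advancing time (a new reading comes with each control period).
- read_camera(name): name is "scene" or "side" or "wrist"; returns a dict with "frame" (400x640x3 uint8, red, green, blue), "K" (3x3 intrinsics, pixels), "k1" (the pictures are not rectified: a ray, as slopes to the right and down, at radius r is drawn at 1 + k1 r^2 times it, then the intrinsics apply), "rvec" (rotation vector, rad) and "tvec" (3), from world to camera coordinates, as OpenCV has them. Camera axes: x right, y down, z forward; pixel columns grow to the right and rows downward; lengths in m; the calibration is good to about 2 mm. A picture is of the moment at which its call begins. There is no depth.
- close_job(): hands the job in, once; it reports no verdict.
The state is a dict: "t": time; "q": joint angles; "dq": joint speeds; "joint_torque": joint torques, N m; "tool_pos": TCP position; "orientation": TCP orientation; "force": force on the tool from outside, world axes, zero at the start; "wrist_torque": the same for the moment, N m; "opening": finger opening in m.
Only numpy, scipy, OpenCV 4.12 (cv2) and the standard library are available. Lean on these libraries where they do the work, as an engineer would, in place of code of your own. Each camera call takes 0.05 s, during which the arm holds its last target.

## Working session

There is one attempt and no reset: what is moved stays moved. The work goes in short steps, Python scripts to look and compute and a tool call to move; the robot and the scene stay as the last step left them, time stands still between calls to the robot, and variables do not carry over. Pictures are saved under pics/ and viewed, and the job is handed in when it is done.

Besides the shell and the picture viewer there is one more tool, called after "Emit:" in YAML: its name, and indented under it one key for each argument. move_arm: Moves the arm, as the interface text tells. Shift numbers are shares of 10 cm and turn numbers shares of 180 degrees, none past 1 either way. Its arguments: {"type":"object","properties":{"series":{"type":"array","items":{"type":"array","items":{"type":"number"}}},"squeeze":{"type":"number"}},"required":["series"]}

```bash
mkdir -p pics; ls; python3 - <<'E'
from plant import *
import cv2
s=read_state();print({k:(v if isinstance(v,float) else [round(float(x),4) for x in __import__('numpy').ravel(v)]) for k,v in s.items()})
for n in ("scene","side","wrist"):
    c=read_camera(n);cv2.imwrite(f"pics/{n}0.png",c["frame"][:,:,::-1]);print(n,c["K"],c["k1"],c["rvec"],c["tvec"])
E
```

```text
pics
{'t': 0.0, 'q': [-1.2504, 0.1311, 1.4893, -0.0, 1.523, -0.0854], 'dq': [-0.0001, 0.0001, 0.0, -0.0006, 0.0003, 0.0003], 'joint_torque': [0.0013, -55.9845, -49.1755, 0.0769, 0.0355, -0.0002], 'tool_pos': [0.2367, -0.5507, 0.2176], 'orientation': [-3.0754, -0.6327, 0.0004], 'force': [0.4135, -0.8064, 0.1367], 'wrist_torque': [-0.0034, -0.0302, 0.0191], 'opening': 0.09281174434477012}
scene [[374.97508043   0.         325.61769123]
 [  0.         374.97508043 199.66312306]
 [  0.           0.           1.        ]] -0.03037008525163661 [ 1.60726118  1.91142987 -0.85742647] [ 0.11339462 -0.31367985  1.3969573 ]
side [[365.85876187   0.         317.15919746]
 [  0.         365.85876187 206.50931545]
 [  0.           0.           1.        ]] 0.01276729132230251 [ 2.25727416 -0.20860554  0.08630386] [-0.50919967  0.09821692  0.80752372]
wrist [[306.48690302   0.         318.69656976]
 [  0.         306.48690302 201.74298868]
 [  0.           0.           1.        ]] -0.040240822301451165 [-2.41248313  1.58896535  0.2352525 ] [-0.60022642 -0.03437177  0.39106252]
```

View pics/scene0.png

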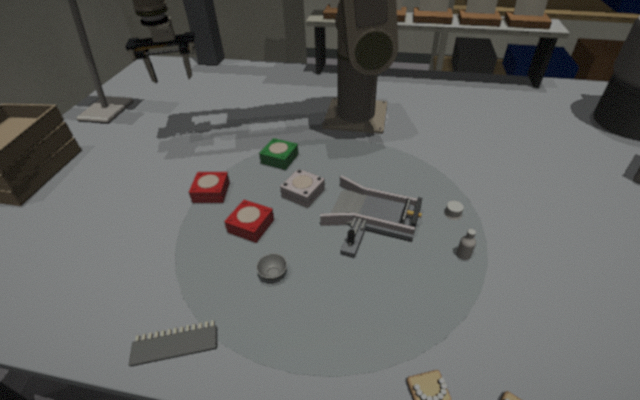

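View pics/side0.png

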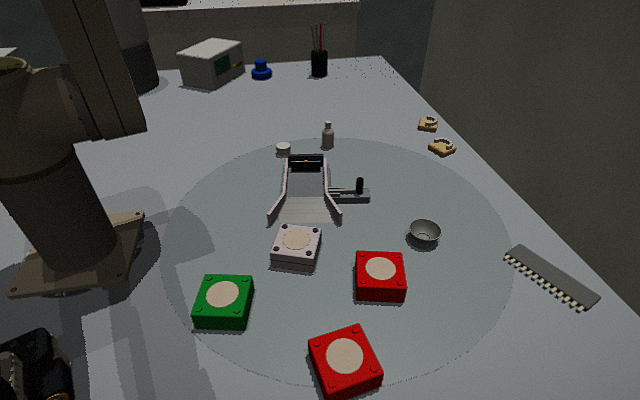

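View pics/wrist0.png

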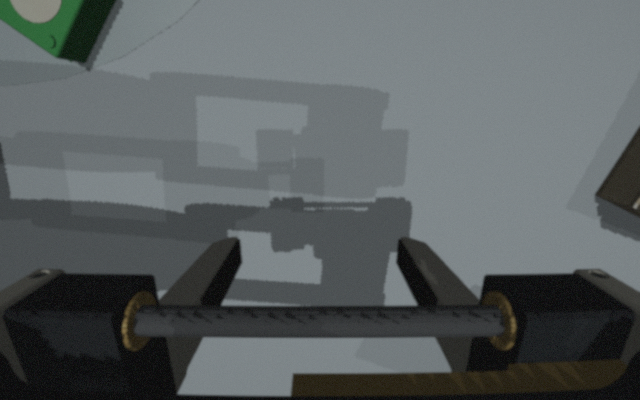

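The silver flask is at about (303,186) in scene and (297,245) in side. The ramp lies beyond it and the keeper knob is at (351,237) in scene and (360,185) in side. I'll enlarge crops.

```bash
python3 - <<'E'
import cv2
a=cv2.imread("pics/scene0.png");cv2.imwrite("pics/c1.png",cv2.resize(a[160:280,260:420],None,fx=5,fy=5,interpolation=2))
a=cv2.imread("pics/side0.png");cv2.imwrite("pics/c2.png",cv2.resize(a[140:280,240:400],None,fx=4,fy=4,interpolation=2))
E
```

```text
(no output)
```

View pics/c1.png

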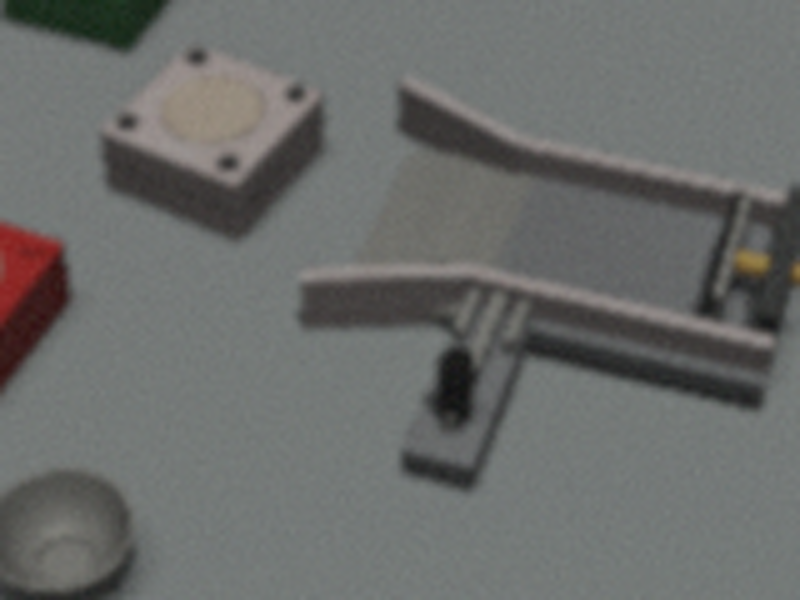

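View pics/c2.png

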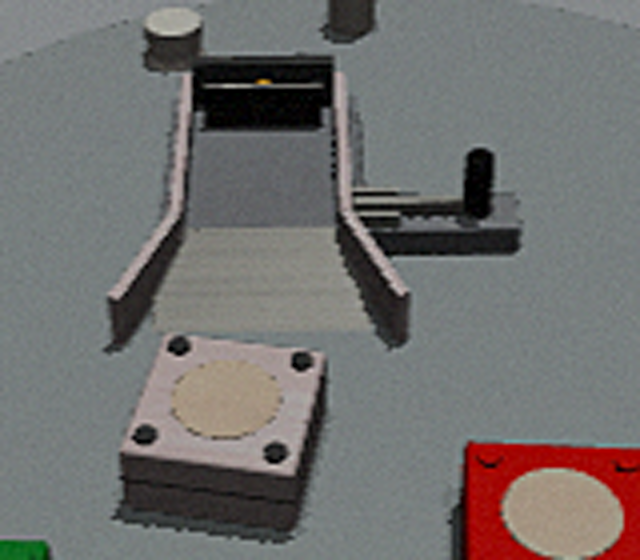

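```bash
cat > h.py <<'E'
import numpy as np, cv2
from scipy.optimize import least_squares
C={'scene':([374.97508043,325.61769123,199.66312306],-0.03037008525163661,[1.60726118,1.91142987,-0.85742647],[0.11339462,-0.31367985,1.3969573]),
'side':([365.85876187,317.15919746,206.50931545],0.01276729132230251,[2.25727416,-0.20860554,0.08630386],[-0.50919967,0.09821692,0.80752372])}
def proj(n,P):
    (f,cx,cy),k1,r,t=C[n]
    K=np.array([[f,0,cx],[0,f,cy],[0,0,1.]])
    return cv2.projectPoints(np.array(P,float).reshape(-1,3),np.array(r),np.array(t),K,np.array([k1,0,0,0.]))[0].reshape(-1,2)
def un(n,c):
    c=np.array(c,float)
    return (c+.5)/5-.5+[260,160] if n=='scene' else (c+.5)/4-.5+[240,140]
def T(p,P):
    x,y,a=p;P=np.array(P,float);R=np.array([[np.cos(a),-np.sin(a)],[np.sin(a),np.cos(a)]])
    return np.c_[P[:,:2]@R.T+[x,y],P[:,2]]
E
cat > fit.py <<'E'
from h import *
# flask
h=.046
fl=[[-h,-h,.045],[h,-h,.045],[h,h,.045],[-h,h,.045]]
# scene: corners; station x ~ right in scene. order
scn=[un('scene',c) for c in [(238,190),(323,97),(190,45),(103,135)]]
sd=[un('side',c) for c in [(297,475),(327,350),(165,335),(121,455)]]
def fit(P,obs,p0):
    f=lambda p: np.concatenate([(proj(n,T(p,[P[i]]))[0]-o) for n,i,o in obs])
    r=least_squares(f,p0,loss='soft_l1');return r.x,f(r.x).reshape(-1,2)
p,res=fit(fl,[('scene',i,scn[i]) for i in range(4)]+[('side',i,sd[i]) for i in range(4)],[.55,-.1,1.5])
print('flask',p,'\n',res.round(1))
S=[[-.14,.08,.038],[-.14,-.08,.038],[-.06,.049,.038],[-.06,-.049,.038],[-.13,.065,0],[-.05,.049,.018],[-.05,-.049,.018],[.088,.049,.052],[.088,-.049,.052]]
obs=[('scene',0,(405,80)),('scene',1,(303,272)),('scene',2,(512,135)),('scene',3,(475,266)),('scene',5,(530,180)),
('side',0,(112,297)),('side',1,(405,293)),('side',2,(183,217)),('side',3,(341,212)),('side',5,(183,228)),('side',6,(340,227)),('side',7,(193,63)),('side',8,(333,60)),('side',4,(152,330))]
obs=[(n,i,un(n,c)) for n,i,c in obs]
q,res=fit(S,obs,[.55,.1,1.5])
print('station',q);[print(o[0],o[1],r.round(1)) for o,r in zip(obs,res)]
def tri(a,b):
    f=lambda P: np.concatenate([proj('scene',P)[0]-un('scene',a),proj('side',P)[0]-un('side',b)])
    r=least_squares(f,[.55,.1,.05]);return r.x,f(r.x).round(1)
k=[tri((457,355),(480,154)),tri((453,415),(478,212))];print(k)
R=lambda a:np.array([[np.cos(a),-np.sin(a)],[np.sin(a),np.cos(a)]])
for P in [k[0][0],k[1][0],p]: print((R(q[2]).T@(P[:2]-q[:2])).round(4))
print('askew',p[2]-q[2], 'dir',np.degrees(q[2]))
E
python3 fit.py
```

```text
flask [ 0.45615201 -0.09755096  1.28105287] 
 [[-27.8 -11. ]
 [-15.8  17.2]
 [ 26.4   8. ]
 [ 15.9 -18.6]
 [  2.   -0.5]
 [ -0.8  -0.7]
 [ -1.9   0.2]
 [  0.4   1. ]]
station [0.50972223 0.12765137 1.40592985]
scene 0 [-0.7  0.6]
scene 1 [ 0.2 -0.6]
scene 2 [1.9 2.1]
scene 3 [-1.  -0.4]
scene 5 [ 1.4 -0.8]
side 0 [2.1 0.5]
side 1 [-1.4  0.3]
side 2 [-0.3 -1.1]
side 3 [-0.  -0.5]
side 5 [0.4 0. ]
side 6 [ 0.1 -0.3]
side 7 [-0.4  0.5]
side 8 [0.3 0.7]
side 4 [0.2 1.4]
[(array([0.63644399, 0.06499491, 0.06478336]), array([ 0.1, -0.1,  0.1,  0.1])), (array([0.6371768 , 0.0636595 , 0.02134644]), array([-0.1,  0.1, -0.1, -0.1]))]
[-0.041  -0.1353]
[-0.0422 -0.1362]
[-0.2309  0.0159]
askew -0.12487698067663944 dir 80.5538468014874
```

```bash
sed -i "s/\[(238,190),(323,97),(190,45),(103,135)\]/[(103,135),(238,190),(323,97),(190,45)]/" fit.py; python3 fit.py | head -10;python3 fit.py | tail -5; python3 - <<'E'
from h import *
def tri(a,b,z):
    f=lambda P: np.concatenate([proj('scene',[*P,z])[0]-a,proj('side',[*P,z])[0]-b])
    r=least_squares(f,[.55,.1]);return r.x,f(r.x).round(1)
print('bowl',tri((272,262),(425,229),.032));print('bottle',tri((471,233),(328,124),.085));print('jar',tri((455,207),(283,146),.03))
E
```

```text
flask [ 0.4571147  -0.09685834  1.22468626] 
 [[-0.9 -0.6]
 [ 0.  -0.8]
 [ 0.4 -1.4]
 [-0.1 -0.6]
 [ 0.9  0. ]
 [ 0.6 -0.1]
 [-0.1 -0.8]
 [-0.1 -0.4]]
station [0.50972223 0.12765137 1.40592985]
[(array([0.63644399, 0.06499491, 0.06478336]), array([ 0.1, -0.1,  0.1,  0.1])), (array([0.6371768 , 0.0636595 , 0.02134644]), array([-0.1,  0.1, -0.1, -0.1]))]
[-0.041  -0.1353]
[-0.0422 -0.1362]
[-0.2301  0.015 ]
askew -0.1812435946814117 dir 80.5538468014874
bowl (array([ 0.73725864, -0.10484878]), array([-0.4,  1.4, -1.2,  0.4]))
bottle (array([0.61552545, 0.33489206]), array([-0.5, -1.3,  1.1, -2.3]))
jar (array([0.47453385, 0.32029216]), array([-0.3, -0.9,  0.7, -1. ]))
```

```bash
cat >> h.py <<'E'
from scipy.spatial.transform import Rotation as Ro
import json
ST=np.array([0.50972,0.12765,1.40593])
def s2w(x,y): 
    c,s=np.cos(ST[2]),np.sin(ST[2]);return np.array([ST[0]+c*x-s*y,ST[1]+s*x+c*y])
def w2s(p):
    c,s=np.cos(ST[2]),np.sin(ST[2]);d=np.array(p[:2])-ST[:2];return np.array([c*d[0]+s*d[1],-s*d[0]+c*d[1]])
def pose(xs,ys,z,yaw,tilt):
    """station xy of TCP, z world, yaw rel. station of tool x, tilt (tip forward)"""
    a=ST[2]+yaw
    R=Ro.from_euler('z',a)*Ro.from_matrix(np.array([[1,0,0],[0,-1,0],[0,0,-1.]]))*Ro.from_euler('y',tilt)
    return np.r_[s2w(xs,ys),z],R
def row(p0,R0,p1,R1):
    return np.r_[R0.inv().apply(p1-p0)/.1,(R0.inv()*R1).as_rotvec()/np.pi]
def load():
    d=json.load(open('cmd.json'));return np.array(d['p']),Ro.from_rotvec(d['r'])
def save(p,R): json.dump({'p':list(map(float,p)),'r':list(map(float,R.as_rotvec()))},open('cmd.json','w'))
def apply(r):
    p,R=load();r=np.array(r,float);p=p+R.apply(r[:3]*.1);R=R*Ro.from_rotvec(r[3:6]*np.pi);save(p,R)
def desc(p,R):
    s=w2s(p);M=R.as_matrix();
    return 'st x %.1f y %.1f z %.1f mm yaw %.3f tilt %.3f roll %.3f'%(s[0]*1e3,s[1]*1e3,p[2]*1e3,np.arctan2(M[1,0],M[0,0])-ST[2],np.arcsin(M[2,0]),np.arcsin(M[2,1]))
E
python3 - <<'E'
from h import *
from plant import *
def tri(a,b,z):
    f=lambda P: np.concatenate([proj('scene',[*P,z])[0]-a,proj('side',[*P,z])[0]-b])
    r=least_squares(f,[.55,.1]);return r.x,w2s(r.x),f(r.x).round(1)
print('green',tri((279,149),(222,294),.045));print('redA',tri((249,215),(381,269),.045));print('redB',tri((208,182),(345,355),.045))
for n,b in(('bowl',(.737,-.105)),('bottle',(.6155,.335)),('jar',(.4745,.320))):print(n,w2s(b))
s=read_state();p=np.array(s['tool_pos']);R=Ro.from_rotvec(s['orientation']);print(desc(p,R))
# nominal start: joints listed
save(p,R)
p1,R1=pose(-.310,.03,.15,-.18,.35);print('target',p1);r=row(p,R,p1,R1);print(r)
print(pose(0,0,0,0,.3)[1].as_matrix().round(2))
E
```

```text
green (array([ 0.30593347, -0.20809632]), array([-0.36463924,  0.1459204 ]), array([-0.4, -1.4,  0.3, -0.3]))
redA (array([ 0.60558554, -0.20442135]), array([-0.31183507, -0.14906534]), array([-0.7, -0.6,  0. , -0.7]))
redB (array([ 0.49647097, -0.36210715]), array([-0.48529063, -0.06730979]), array([ 0.3, -0.7,  0.3,  0. ]))
bowl [-0.19219404 -0.26238078]
bottle [ 0.22189906 -0.07031528]
jar [0.18396147 0.066311  ]
st x -714.1 y 157.9 z 217.8 mm yaw -1.000 tilt 0.000 roll -0.001
target [ 0.42924944 -0.17322288  0.15      ]
[ 3.25946263 -2.70858495  0.68243824  0.04526566  0.10485001 -0.25838144]
[[ 0.16  0.99  0.05]
 [ 0.94 -0.16  0.29]
 [ 0.3  -0.   -0.96]]
```

Emit:
move_arm:
  series:
    - [0.4, -0.34, 0, 0.005, 0.013, -0.033, 0]
    - [0.8, -0.68, 0, 0.01, 0.026, -0.065, 0]
    - [0.8, -0.68, 0, 0.01, 0.026, -0.065, 0]

```text
t: 0.45
tool_pos: [0.285, -0.4536, 0.2181]
orientation: [-2.944, -0.936, -0.117]
force: [-0.5, -1.9, -0.0]
opening: 0.0736
```

```bash
cat > st.py <<'E'
import sys
from h import *
from plant import *
def cur():
    s=read_state();p=np.array(s['tool_pos']);R=Ro.from_rotvec(s['orientation'])
    c,sn=np.cos(ST[2]),np.sin(ST[2]);f=np.array(s['force'])
    print('t %.2f'%s['t'],'MEAS',desc(p,R),'F_st',[round(float(v),2) for v in (c*f[0]+sn*f[1],-sn*f[0]+c*f[1],f[2])],'open %.4f'%s['opening'],'q',np.round(s['q'],2))
def upd(r):
    apply(r);print('CMD ',desc(*load()));cur()
def to(*a):
    p,R=load();print('row',row(p,R,*pose(*a)).round(4))
E
python3 -c "
from st import *
upd([0.8,-0.68,0,0.01,0.026,-0.065]);to(-.310,.03,.15,-.18,.35)"
```

```text
CMD  st x -613.7 y 127.3 z 217.9 mm yaw -0.797 tilt 0.085 roll -0.024
t 0.45 MEAS st x -610.3 y 126.3 z 218.1 mm yaw -0.792 tilt 0.087 roll -0.025 F_st [-1.97, 0.19, -0.04] open 0.0736 q [-1.16 -0.01  1.64  0.08  1.56 -0.21]
row [ 2.751  -1.4686  0.9513  0.035   0.0794 -0.1932]
```

Emit:
move_arm:
  series:
    - [0.4, -0.21, 0.12, 0.006, 0.013, -0.032, 0]
    - [0.8, -0.42, 0.24, 0.012, 0.026, -0.064, 0]
    - [0.9, -0.48, 0.25, 0.012, 0.026, -0.064, 0]

```text
t: 0.75
tool_pos: [0.3315, -0.3618, 0.2007]
orientation: [-2.781, -1.202, -0.221]
force: [0.8, -0.6, -0.5]
opening: 0.0498
```

```bash
python3 -c "
from st import *
upd([0.9,-0.48,.25,0.012,0.026,-0.064]);to(-.310,.03,.15,-.18,.35)"
```

```text
CMD  st x -514.8 y 95.7 z 201.8 mm yaw -0.597 tilt 0.173 roll -0.036
t 0.75 MEAS st x -512.1 y 95.5 z 200.7 mm yaw -0.593 tilt 0.175 roll -0.038 F_st [-0.49, -0.92, -0.49] open 0.0498 q [-1.05 -0.09  1.76  0.16  1.56 -0.31]
row [ 1.9438 -0.5755  0.8865  0.0229  0.0532 -0.1293]
```

Emit:
move_arm:
  series:
    - [0.4, -0.13, 0.15, 0.006, 0.014, -0.033, 0]
    - [0.8, -0.25, 0.35, 0.012, 0.027, -0.065, 0]
    - [0.97, -0.28, 0.44, 0.012, 0.027, -0.065, 0]

```text
t: 1.05
tool_pos: [0.3808, -0.2681, 0.1755]
orientation: [-2.59, -1.451, -0.324]
force: [-0.1, -1.0, -0.6]
opening: 0.0465
```

```bash
python3 -c "
from st import *
upd([0.97,-0.28,.44,0.012,0.027,-0.065]);to(-.310,.03,.10,-.18,.35)"
```

```text
CMD  st x -413.0 y 62.3 z 176.2 mm yaw -0.391 tilt 0.265 roll -0.028
t 1.05 MEAS st x -411.6 y 62.2 z 175.5 mm yaw -0.389 tilt 0.265 roll -0.029 F_st [-0.98, -0.03, -0.56] open 0.0465 q [-0.92 -0.13  1.85  0.24  1.54 -0.39]
row [ 0.8394 -0.0635  1.0187  0.011   0.0262 -0.0643]
```

Emit:
move_arm:
  series:
    - [0.4, -0.03, 0.3, 0.005, 0.013, -0.032, 0]
    - [0.75, -0.06, 0.6, 0.011, 0.026, -0.064, 0]
    - [0.84, -0.06, 0.8, 0.011, 0.026, -0.064, 0]
    - [0.84, -0.06, 0.8, 0.011, 0.026, -0.064, 0]

```text
t: 1.45
tool_pos: [0.4263, -0.1771, 0.119]
orientation: [-2.38, -1.672, -0.416]
force: [-0.9, -0.6, 0.0]
opening: 0.0464
```

```bash
python3 -c "
from st import *
upd([0.84,-0.06,.8,0.011,0.026,-0.064]);to(-.30,.0275,.01,-.18,.35)
cur()
import cv2
for n in ('side','scene'):
  a=read_camera(n)['frame'][:,:,::-1]
  a=a[100:380,200:480] if n=='side' else a[120:280,200:440]
  cv2.imwrite('pics/b_%s.png'%n,cv2.resize(a,None,fx=2,fy=2))
"
```

```text
CMD  st x -315.6 y 31.2 z 121.1 mm yaw -0.181 tilt 0.350 roll -0.000
t 1.45 MEAS st x -314.4 y 32.3 z 119.0 mm yaw -0.182 tilt 0.349 roll -0.004 F_st [-0.74, 0.75, 0.03] open 0.0464 q [-0.77 -0.08  1.93  0.32  1.45 -0.49]
row [-2.2990e-01  9.1000e-03  1.0988e+00 -0.0000e+00  2.0000e-04 -3.0000e-04]
t 1.45 MEAS st x -314.4 y 32.3 z 119.0 mm yaw -0.182 tilt 0.349 roll -0.004 F_st [-0.74, 0.75, 0.03] open 0.0464 q [-0.77 -0.08  1.93  0.32  1.45 -0.49]
```

View pics/b_side.png

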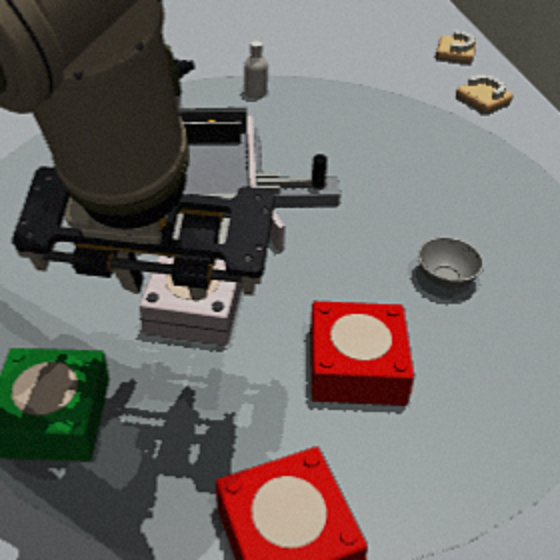

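View pics/b_scene.png

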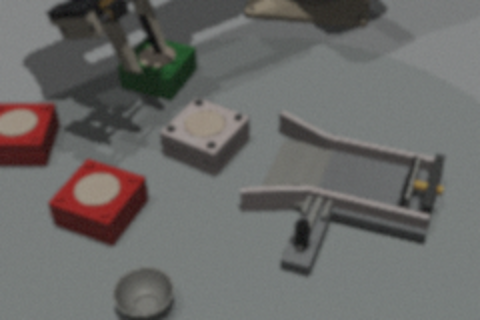

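Fingers hang behind the flask and clear of the look-alikes. Descending.

Emit:
move_arm:
  series:
    - [-0.1, 0, 0.4, 0, 0, 0, 0]
    - [-0.2, 0.0, 0.8, 0, 0, 0, 0]
    - [-0.23, 0.01, 0.95, 0, 0, 0, 0]
    - [-0.23, 0.01, 0.95, 0, 0, 0, 0]

```text
t: 1.95
tool_pos: [0.4307, -0.1696, 0.0232]
orientation: [-2.383, -1.67, -0.418]
force: [0.5, -0.5, 1.5]
opening: 0.0463
```

```bash
python3 -c "
from st import *
upd([-0.23,0.01,.95,0,0,0]);to(-.30,.0275,.01,-.18,.35);to(-.29,.0260,.009,-.18,.35)
"
```

```text
CMD  st x -305.0 y 28.3 z 24.0 mm yaw -0.181 tilt 0.350 roll -0.000
t 1.95 MEAS st x -306.2 y 29.2 z 23.2 mm yaw -0.184 tilt 0.349 roll -0.002 F_st [-0.45, -0.57, 1.51] open 0.0463 q [-0.75  0.05  2.    0.34  1.25 -0.53]
row [ 1.000e-04 -9.000e-04  1.488e-01 -0.000e+00  2.000e-04 -3.000e-04]
row [ 0.0916 -0.0041  0.1928 -0.      0.0002 -0.0003]
```

```bash
cat >> st.py <<'E'
def plan(wps,n):
    """wps list of tool poses; interpolate in n rows from cmd"""
    p,R=load()
    for w in wps: print(row(p,R,*pose(*w)).round(3).tolist())
def tool(cx,cy,yaw,z,tilt=.35,d=.053):
    return (cx-d*np.cos(yaw),cy-d*np.sin(yaw),z,yaw,tilt)
E
python3 -c "
from st import *
plan([tool(x,.015-.18*(x+.23),-.18,.0105) for x in (-.24,-.236,-.232,-.228,-.224,-.220,-.216,-.212)],8)
"
```

```text
[0.076, -0.003, 0.171, -0.0, 0.0, -0.0]
[0.115, -0.003, 0.185, -0.0, 0.0, -0.0]
[0.153, -0.003, 0.199, -0.0, 0.0, -0.0]
[0.191, -0.003, 0.213, -0.0, 0.0, -0.0]
[0.229, -0.004, 0.227, -0.0, 0.0, -0.0]
[0.267, -0.004, 0.241, -0.0, 0.0, -0.0]
[0.306, -0.004, 0.255, -0.0, 0.0, -0.0]
[0.344, -0.004, 0.269, -0.0, 0.0, -0.0]
```

Emit:
move_arm:
  series:
    - [0.04, 0, 0.1, 0, 0, 0, 0]
    - [0.08, 0, 0.17, 0, 0, 0, 0]
    - [0.115, 0, 0.185, 0, 0, 0, 0]
    - [0.153, 0, 0.2, 0, 0, 0, 0]
    - [0.191, 0, 0.213, 0, 0, 0, 0]
    - [0.229, 0, 0.227, 0, 0, 0, 0]
    - [0.267, 0, 0.241, 0, 0, 0, 0]
    - [0.306, 0, 0.255, 0, 0, 0, 0]

```text
t: 2.75
tool_pos: [0.4451, -0.1343, 0.0113]
orientation: [-2.384, -1.675, -0.42]
force: [-1.7, -3.1, 3.3]
opening: 0.0465
```

```bash
python3 -c "
from st import *
upd([.306,0,.255,0,0,0])
plan([tool(x,.015-.18*(x+.23),-.18,.0105) for x in (-.212,-.208,-.204,-.200,-.196,-.192,-.188,-.184)],8)
"
```

```text
CMD  st x -268.2 y 21.6 z 10.5 mm yaw -0.181 tilt 0.350 roll -0.000
t 2.75 MEAS st x -269.0 y 20.8 z 11.3 mm yaw -0.180 tilt 0.348 roll 0.002 F_st [-3.34, 1.13, 3.3] open 0.0465 q [-0.67  0.05  2.03  0.35  1.2  -0.48]
[0.038, -0.004, 0.014, -0.0, 0.0, -0.0]
[0.076, -0.004, 0.028, -0.0, 0.0, -0.0]
[0.114, -0.004, 0.042, -0.0, 0.0, -0.0]
[0.152, -0.004, 0.055, -0.0, 0.0, -0.0]
[0.191, -0.004, 0.069, -0.0, 0.0, -0.0]
[0.229, -0.004, 0.083, -0.0, 0.0, -0.0]
[0.267, -0.005, 0.097, -0.0, 0.0, -0.0]
[0.305, -0.005, 0.111, -0.0, 0.0, -0.0]
```

Emit:
move_arm:
  series:
    - [0.038, 0, 0.014, 0, 0, 0, 0]
    - [0.076, 0, 0.028, 0, 0, 0, 0]
    - [0.114, 0, 0.042, 0, 0, 0, 0]
    - [0.152, 0, 0.055, 0, 0, 0, 0]
    - [0.191, 0, 0.069, 0, 0, 0, 0]
    - [0.229, 0, 0.083, 0, 0, 0, 0]
    - [0.267, -0.003, 0.097, 0, 0, 0, 0]
    - [0.305, -0.005, 0.111, 0, 0, 0, 0]

```text
t: 3.55
tool_pos: [0.4553, -0.103, 0.0108]
orientation: [-2.383, -1.674, -0.42]
force: [-2.1, -3.7, 2.9]
opening: 0.0463
```

```bash
python3 -c "
from st import *
import cv2
upd([.305,-.005,.111,0,0,0])
for n in ('side','scene'):
  a=read_camera(n)['frame'][:,:,::-1]
  a=a[140:280,240:400] if n=='side' else a[160:280,260:420]
  cv2.imwrite('pics/d_%s.png'%n,cv2.resize(a,None,fx=4 if n=='side' else 5,fy=4 if n=='side' else 5,interpolation=2))
"
```

```text
CMD  st x -236.2 y 16.2 z 10.5 mm yaw -0.181 tilt 0.350 roll -0.000
t 3.55 MEAS st x -236.5 y 15.8 z 10.8 mm yaw -0.181 tilt 0.348 roll 0.001 F_st [-3.99, 1.43, 2.85] open 0.0463 q [-0.61  0.03  2.05  0.36  1.18 -0.42]
```

View pics/d_side.png

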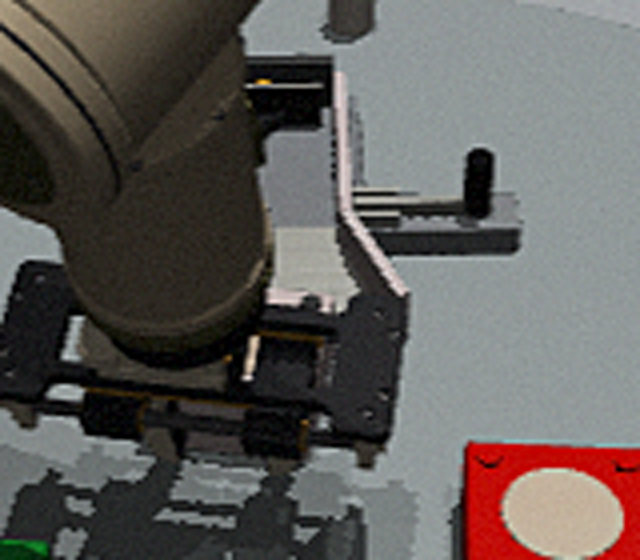

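View pics/d_scene.png

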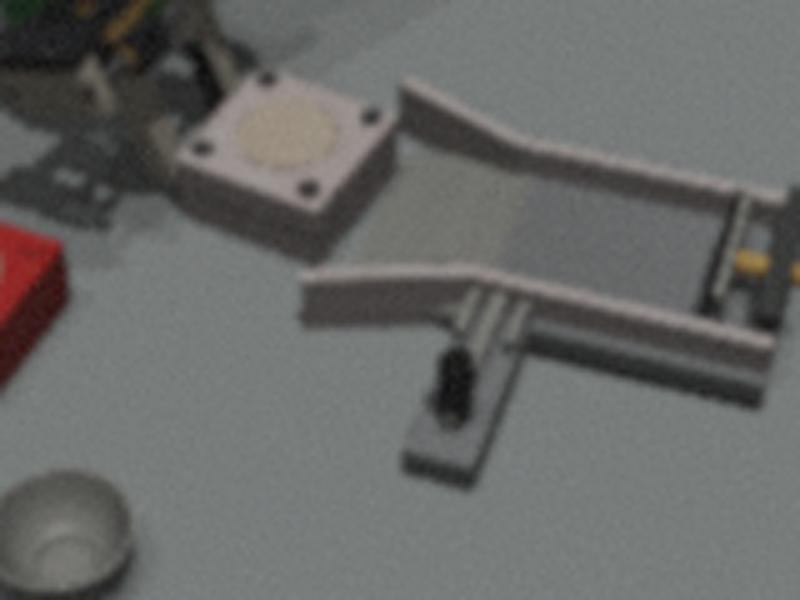

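```bash
cat > ff.py <<'E'
from h import *
def flask(cor,z=.045,tilt=0):
    h=.046;P=[[-h,-h,z],[h,-h,z],[h,h,z],[-h,h,z]]
    f=lambda p:np.concatenate([proj('scene',T(p,[P[i]]))[0]-un('scene',c) for i,c in enumerate(cor) if c])
    r=least_squares(f,[.47,-.05,1.3]);print('flask st',(w2s(r.x)*1e3).round(1),'yaw %.3f'%(r.x[2]-ST[2]),f(r.x).round(1))
E
python3 -c "
from ff import *
flask([(178,155),(317,213),(398,110),(255,72)])
flask([(103,135),(238,190),(323,97),(190,45)])"
```

```text
flask st [-182.9    8.4] yaw -0.151 [-1.2  0.9  0.6 -0.2  0.2  0.4  0.4 -1.3]
flask st [-228.3   11.9] yaw -0.187 [-0.9  0.1  0.1  0.1  0.6 -0.5  0.2  0.2]
```

```bash
python3 -c "
from st import *
X=np.arange(-.180,-.180+.032,.004)
plan([tool(x,.0066-.17*(x+.184)+.5*.18/.056*(x+.184)**2*1.0,-.18*(1-(x+.184)/.056),.0105) for x in X],8)
print([ (x,.0066-.17*(x+.184)+.5*.18/.056*(x+.184)**2) for x in (-.148,-.128)])
"
```

```text
[0.038, 0.008, 0.014, 0.001, 0.0, -0.004]
[0.077, 0.013, 0.028, 0.003, 0.0, -0.008]
[0.115, 0.018, 0.042, 0.004, 0.0, -0.012]
[0.153, 0.023, 0.056, 0.006, 0.0, -0.016]
[0.191, 0.027, 0.07, 0.007, 0.0, -0.02]
[0.229, 0.03, 0.084, 0.008, 0.0, -0.023]
[0.267, 0.033, 0.097, 0.01, 0.0, -0.027]
[0.305, 0.036, 0.111, 0.011, 0.0, -0.031]
[(-0.148, 0.002562857142857142), (-0.128, 0.0021199999999999995)]
```

Emit:
move_arm:
  series:
    - [0.038, 0.008, 0.014, 0.001, 0, -0.004, 0]
    - [0.077, 0.014, 0.028, 0.003, 0, -0.008, 0]
    - [0.115, 0.02, 0.042, 0.004, 0, -0.012, 0]
    - [0.153, 0.025, 0.056, 0.006, 0, -0.016, 0]
    - [0.191, 0.03, 0.07, 0.007, 0, -0.02, 0]
    - [0.229, 0.034, 0.084, 0.008, 0, -0.023, 0]
    - [0.267, 0.038, 0.097, 0.01, 0, -0.027, 0]
    - [0.305, 0.042, 0.111, 0.011, 0, -0.031, 0]

```text
t: 4.45
tool_pos: [0.4702, -0.0738, 0.0107]
orientation: [-2.283, -1.789, -0.403]
force: [-0.6, -1.8, -0.8]
opening: 0.0467
```

```bash
python3 -c "
from st import *
upd([.305,.042,.111,0.011,0,-.031])
X=np.arange(-.144,-.144+.032,.004)
plan([tool(x,.002-.003*min(1,(x+.148)/.024),min(0,-.18*(1-(x+.184)/.056)),.0105+max(0,(x-.053+.149)*16/.04*0)) for x in X],8)
"
```

```text
CMD  st x -205.0 y 6.3 z 10.5 mm yaw -0.077 tilt 0.350 roll 0.001
t 4.45 MEAS st x -205.2 y 5.9 z 10.7 mm yaw -0.076 tilt 0.348 roll 0.001 F_st [-1.86, 0.3, -0.83] open 0.0467 q [-0.53  0.07  2.01  0.36  1.19 -0.45]
[0.077, 0.014, 0.028, 0.003, 0.0, -0.008]
[0.115, 0.023, 0.042, 0.004, 0.0, -0.012]
[0.153, 0.032, 0.056, 0.006, 0.0, -0.015]
[0.191, 0.04, 0.07, 0.007, 0.0, -0.019]
[0.229, 0.049, 0.084, 0.009, 0.0, -0.023]
[0.267, 0.051, 0.098, 0.009, 0.0, -0.023]
[0.305, 0.048, 0.111, 0.009, 0.0, -0.023]
[0.342, 0.045, 0.125, 0.009, 0.0, -0.023]
```

```bash
cat > look.py <<'E'
import sys,cv2
from plant import *
tag=sys.argv[1]
for n in sys.argv[2:]:
  a=read_camera(n)['frame'][:,:,::-1]
  a=a[140:280,240:400] if n=='side' else (a[160:280,260:420] if n=='scene' else a)
  k={'side':4,'scene':5,'wrist':1}[n]
  cv2.imwrite('pics/%s_%s.png'%(tag,n),cv2.resize(a,None,fx=k,fy=k,interpolation=2))
E
python3 look.py e scene
```

```text
(no output)
```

View pics/e_scene.png

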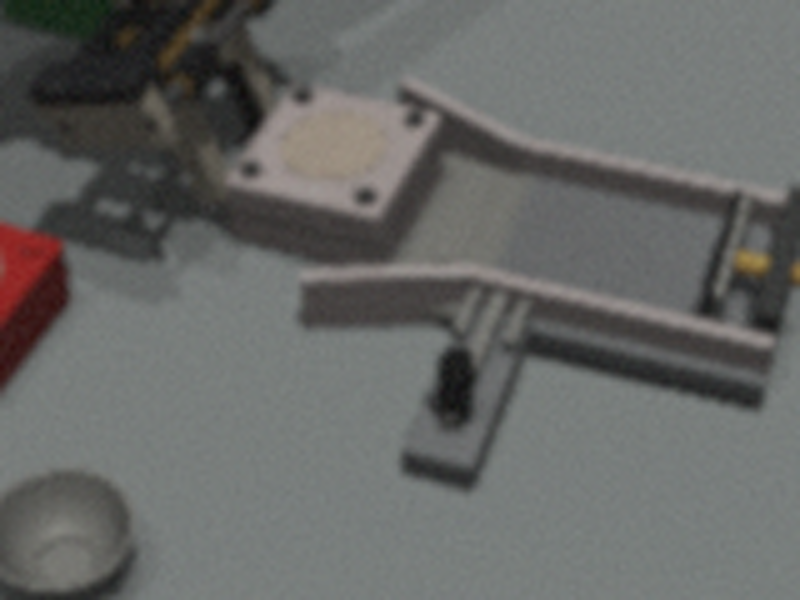

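```bash
python3 -c "
from ff import *
flask([(228,180),(380,222),(440,118),(295,87)],.045)
flask([(228,180),(380,222),(440,118),(295,87)],.048)"
```

```text
flask st [-153.4    5.8] yaw -0.052 [-0.8  0.3  0.5  0.5  0.8  0.1 -0.5 -1.3]
flask st [-152.2    2.6] yaw -0.052 [-1.   0.3  0.6  0.6  0.9  0.1 -0.5 -1.3]
```

Emit:
move_arm:
  series:
    - [0.038, 0.012, 0.014, 0.001, 0, -0.004, 0]
    - [0.077, 0.022, 0.028, 0.003, 0, -0.008, 0]
    - [0.115, 0.031, 0.042, 0.004, 0, -0.012, 0]
    - [0.153, 0.04, 0.056, 0.006, 0, -0.015, 0]
    - [0.191, 0.049, 0.07, 0.007, 0, -0.019, 0]
    - [0.229, 0.058, 0.084, 0.009, 0, -0.023, 0]
    - [0.267, 0.06, 0.098, 0.009, 0, -0.0235, 0]
    - [0.305, 0.06, 0.111, 0.009, 0, -0.0235, 0]

```text
t: 5.3
tool_pos: [0.4838, -0.0438, 0.0107]
orientation: [-2.204, -1.87, -0.388]
force: [0.8, -1.9, -0.7]
opening: 0.0465
```

```bash
python3 -c "
from st import *
upd([.305,.06,.111,0.009,0,-.0235])
X=np.arange(-.116,-.116+.036,.004)
Z=lambda x: .0105+.0115*np.clip((x+.099)/.045,0,1)
plan([tool(x,-.0012,0,Z(x)) for x in X],8)
print([(round(x,3),round(Z(x),4)) for x in X])
"; python3 look.py f scene side
```

```text
CMD  st x -173.1 y -2.2 z 10.5 mm yaw 0.001 tilt 0.350 roll -0.001
t 5.30 MEAS st x -173.3 y -2.6 z 10.7 mm yaw 0.001 tilt 0.348 roll -0.000 F_st [-1.78, -1.07, -0.74] open 0.0465 q [-0.46  0.1   1.98  0.36  1.2  -0.45]
[0.038, -0.01, 0.014, -0.0, 0.0, 0.0]
[0.076, -0.01, 0.028, -0.0, 0.0, 0.0]
[0.113, -0.01, 0.042, -0.0, 0.0, 0.0]
[0.151, -0.01, 0.056, -0.0, 0.0, 0.0]
[0.189, -0.01, 0.069, -0.0, 0.0, 0.0]
[0.229, -0.01, 0.076, -0.0, 0.0, 0.0]
[0.27, -0.01, 0.08, -0.0, 0.0, 0.0]
[0.311, -0.01, 0.084, -0.0, 0.0, 0.0]
[0.352, -0.01, 0.088, -0.0, 0.0, 0.0]
[(np.float64(-0.116), np.float64(0.0105)), (np.float64(-0.112), np.float64(0.0105)), (np.float64(-0.108), np.float64(0.0105)), (np.float64(-0.104), np.float64(0.0105)), (np.float64(-0.1), np.float64(0.0105)), (np.float64(-0.096), np.float64(0.0113)), (np.float64(-0.092), np.float64(0.0123)), (np.float64(-0.088), np.float64(0.0133)), (np.float64(-0.084), np.float64(0.0143))]
```

View pics/f_scene.png

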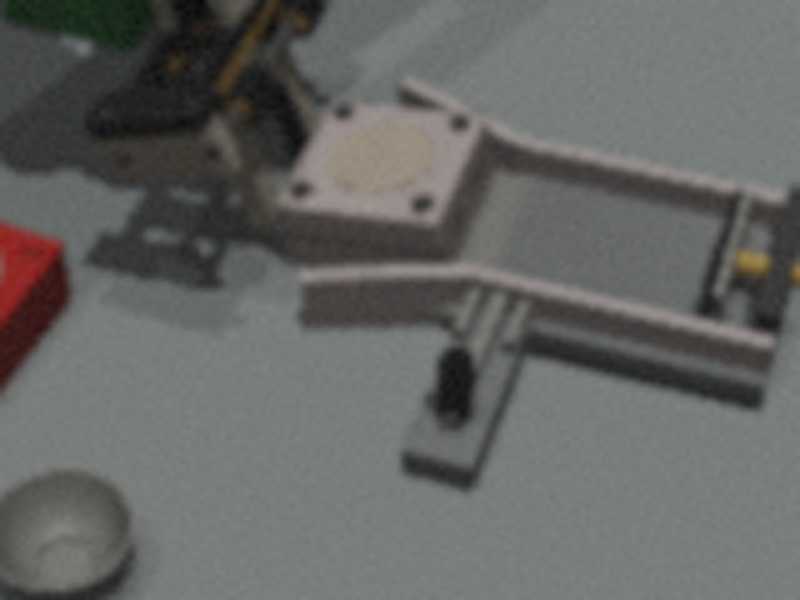

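```bash
cat >> ff.py <<'E'
def flaskt(cor,z0,phi):
    """z0: centre height of bottom; phi pitch front up; returns centre of block"""
    h=.046;P=np.array([[-h,-h,.0225],[h,-h,.0225],[h,h,.0225],[-h,h,.0225]])
    P=Ro.from_euler('y',-phi).apply(P)+[0,0,z0]
    f=lambda p:np.concatenate([proj('scene',T(p,[P[i]]))[0]-un('scene',c) for i,c in enumerate(cor) if c])
    r=least_squares(f,[.47,-.05,1.3]);print('flask st',(w2s(r.x)*1e3).round(1),'yaw %.3f'%(r.x[2]-ST[2]),f(r.x).round(1))
E
python3 -c "
from ff import *
flaskt([(278,207),(437,230),(488,125),(332,102)],.0225+.0065,.14)"
```

```text
flask st [-119.4   -3.9] yaw -0.011 [-0.9  0.4  0.1  0.1  0.4 -0.9  0.4  0.3]
```

Emit:
move_arm:
  series:
    - [0.038, -0.005, 0.014, 0, 0, 0, 0]
    - [0.076, -0.01, 0.028, 0, 0, 0, 0]
    - [0.113, -0.015, 0.042, 0, 0, 0, 0]
    - [0.151, -0.018, 0.056, 0, 0, 0, 0]
    - [0.189, -0.02, 0.069, 0, 0, 0, 0]
    - [0.229, -0.02, 0.076, 0, 0, 0, 0]
    - [0.27, -0.02, 0.08, 0, 0, 0, 0]
    - [0.311, -0.02, 0.084, 0, 0, 0, 0]

```text
t: 6.2
tool_pos: [0.4869, -0.0117, 0.0135]
orientation: [-2.204, -1.87, -0.387]
force: [-0.2, -2.0, -1.7]
opening: 0.0464
```

```bash
python3 -c "
from st import *
upd([.311,-.02,.084,0,0,0])
X=np.arange(-.084,-.084+.034,.004)
Z=lambda x: .0105+.0115*np.clip((x+.099)/.045,0,1)
plan([tool(x,0,0,Z(x)) for x in X],8)
print([(round(x,3),round(Z(x),4)) for x in X])
"
```

```text
CMD  st x -141.0 y -0.2 z 13.3 mm yaw 0.001 tilt 0.350 roll -0.001
t 6.20 MEAS st x -141.2 y -0.3 z 13.5 mm yaw 0.001 tilt 0.348 roll -0.000 F_st [-1.96, -0.16, -1.69] open 0.0464 q [-0.4   0.07  2.    0.37  1.18 -0.39]
[0.041, -0.002, 0.004, -0.0, 0.0, 0.0]
[0.082, -0.002, 0.008, -0.0, 0.0, 0.0]
[0.123, -0.002, 0.012, -0.0, 0.0, 0.0]
[0.164, -0.002, 0.016, -0.0, 0.0, 0.0]
[0.205, -0.002, 0.02, -0.0, 0.0, 0.0]
[0.246, -0.001, 0.024, -0.0, 0.0, 0.0]
[0.288, -0.001, 0.029, -0.0, 0.0, 0.0]
[0.329, -0.001, 0.033, -0.0, 0.0, 0.0]
[0.368, -0.001, 0.042, -0.0, 0.0, 0.0]
[(np.float64(-0.084), np.float64(0.0143)), (np.float64(-0.08), np.float64(0.0154)), (np.float64(-0.076), np.float64(0.0164)), (np.float64(-0.072), np.float64(0.0174)), (np.float64(-0.068), np.float64(0.0184)), (np.float64(-0.064), np.float64(0.0194)), (np.float64(-0.06), np.float64(0.0205)), (np.float64(-0.056), np.float64(0.0215)), (np.float64(-0.052), np.float64(0.022))]
```

Emit:
move_arm:
  series:
    - [0.041, 0, 0.004, 0, 0, 0, 0]
    - [0.082, 0, 0.008, 0, 0, 0, 0]
    - [0.123, 0, 0.012, 0, 0, 0, 0]
    - [0.164, 0, 0.016, 0, 0, 0, 0]
    - [0.205, 0, 0.02, 0, 0, 0, 0]
    - [0.246, 0, 0.024, 0, 0, 0, 0]
    - [0.288, 0, 0.029, 0, 0, 0, 0]
    - [0.329, 0, 0.033, 0, 0, 0, 0]

```text
t: 7.0
tool_pos: [0.4924, 0.0197, 0.0218]
orientation: [-2.204, -1.871, -0.388]
force: [-0.9, -2.2, 0.2]
opening: 0.0464
```

```bash
python3 -c "
from st import *
upd([.329,0,.033,0,0,0])
X=np.arange(-.052,-.052+.034,.004)
Z=lambda x: .0215+.0045*np.clip((x+.056)/.040,0,1)
plan([tool(x,0,0,Z(x)) for x in X],8)
print([(round(x,3),round(Z(x),4)) for x in X])
";python3 look.py g scene
```

```text
CMD  st x -109.0 y -0.1 z 21.5 mm yaw 0.001 tilt 0.350 roll -0.001
t 7.00 MEAS st x -109.3 y -0.6 z 21.8 mm yaw 0.001 tilt 0.348 roll 0.000 F_st [-2.36, 0.5, 0.25] open 0.0464 q [-0.33  0.05  2.    0.37  1.18 -0.33]
[0.039, -0.001, 0.009, -0.0, 0.0, 0.0]
[0.078, -0.001, 0.019, -0.0, 0.0, 0.0]
[0.117, -0.001, 0.028, -0.0, 0.0, 0.0]
[0.156, -0.001, 0.037, -0.0, 0.0, 0.0]
[0.195, -0.001, 0.047, -0.0, 0.0, 0.0]
[0.234, -0.001, 0.056, -0.0, 0.0, 0.0]
[0.273, -0.001, 0.066, -0.0, 0.0, 0.0]
[0.313, -0.001, 0.075, -0.0, 0.0, 0.0]
[0.352, -0.001, 0.085, -0.0, 0.0, 0.0]
[(np.float64(-0.052), np.float64(0.0219)), (np.float64(-0.048), np.float64(0.0224)), (np.float64(-0.044), np.float64(0.0228)), (np.float64(-0.04), np.float64(0.0233)), (np.float64(-0.036), np.float64(0.0237)), (np.float64(-0.032), np.float64(0.0242)), (np.float64(-0.028), np.float64(0.0246)), (np.float64(-0.024), np.float64(0.0251)), (np.float64(-0.02), np.float64(0.0255))]
```

View pics/g_scene.png

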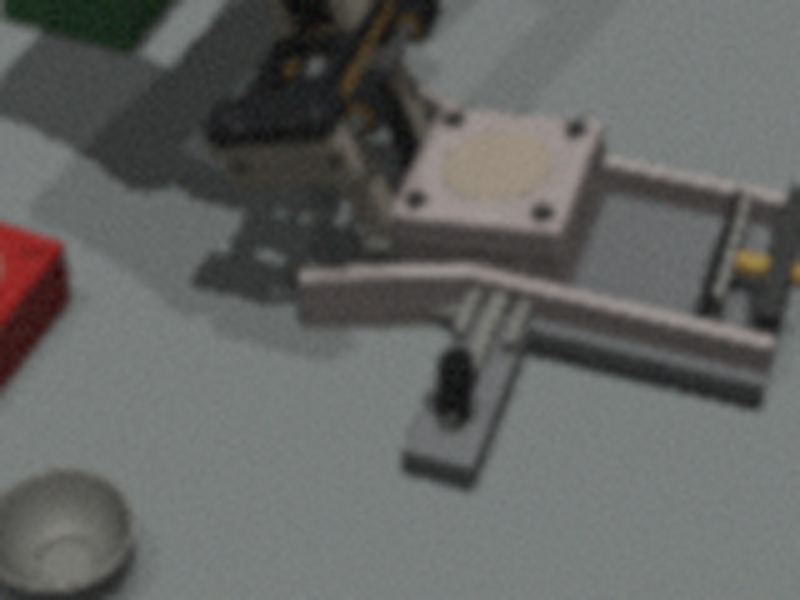

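The flask is well inside the funnel and square. Pushing on.

Emit:
move_arm:
  series:
    - [0.039, 0, 0.009, 0, 0, 0, 0]
    - [0.078, 0, 0.019, 0, 0, 0, 0]
    - [0.117, 0, 0.028, 0, 0, 0, 0]
    - [0.156, 0, 0.037, 0, 0, 0, 0]
    - [0.195, 0, 0.047, 0, 0, 0, 0]
    - [0.234, 0, 0.056, 0, 0, 0, 0]
    - [0.273, 0, 0.066, 0, 0, 0, 0]
    - [0.313, 0, 0.075, 0, 0, 0, 0]

```text
t: 7.85
tool_pos: [0.4972, 0.0516, 0.0251]
orientation: [-2.204, -1.87, -0.387]
force: [0.0, -2.1, -1.0]
opening: 0.0464
```

```bash
python3 -c "
from st import *
upd([.313,0,.075,0,0,0])
X=np.arange(-.021,.004,.003)
plan([tool(x,0,0,.0255) for x in X],8)
"
```

```text
CMD  st x -77.0 y -0.1 z 25.1 mm yaw 0.001 tilt 0.350 roll -0.001
t 7.85 MEAS st x -77.0 y -0.1 z 25.1 mm yaw 0.001 tilt 0.349 roll -0.001 F_st [-2.02, -0.38, -0.97] open 0.0464 q [-0.26  0.04  2.    0.38  1.16 -0.26]
[0.029, -0.001, 0.007, -0.0, 0.0, 0.0]
[0.057, -0.001, 0.017, -0.0, 0.0, 0.0]
[0.086, -0.001, 0.027, -0.0, 0.0, 0.0]
[0.114, -0.001, 0.038, -0.0, 0.0, 0.0]
[0.142, -0.001, 0.048, -0.0, 0.0, 0.0]
[0.17, -0.001, 0.058, -0.0, 0.0, 0.0]
[0.198, -0.001, 0.068, -0.0, 0.0, 0.0]
[0.226, -0.001, 0.079, -0.0, 0.0, 0.0]
[0.255, -0.001, 0.089, -0.0, 0.0, 0.0]
```

Emit:
move_arm:
  series:
    - [0.029, 0, 0.007, 0, 0, 0, 0]
    - [0.057, 0, 0.017, 0, 0, 0, 0]
    - [0.086, 0, 0.027, 0, 0, 0, 0]
    - [0.114, 0, 0.038, 0, 0, 0, 0]
    - [0.142, 0, 0.048, 0, 0, 0, 0]
    - [0.17, 0, 0.058, 0, 0, 0, 0]
    - [0.198, 0, 0.068, 0, 0, 0, 0]
    - [0.226, 0, 0.079, 0, 0, 0, 0]

```text
t: 8.65
tool_pos: [0.5013, 0.0749, 0.0256]
orientation: [-2.204, -1.871, -0.388]
force: [0.0, -1.4, -0.4]
opening: 0.0465
```

```bash
python3 -c "
from st import *
upd([.226,0,.079,0,0,0])
X=np.arange(.001,.009,.001)
plan([tool(x,0,0,.0255) for x in X],8)
"; python3 look.py i scene
```

```text
CMD  st x -53.0 y -0.1 z 25.5 mm yaw 0.001 tilt 0.350 roll -0.001
t 8.65 MEAS st x -53.4 y -0.4 z 25.6 mm yaw 0.001 tilt 0.348 roll -0.000 F_st [-1.39, -0.25, -0.38] open 0.0465 q [-0.21  0.04  2.    0.38  1.15 -0.22]
[0.01, -0.001, 0.003, -0.0, 0.0, 0.0]
[0.019, -0.001, 0.007, -0.0, 0.0, 0.0]
[0.029, -0.001, 0.01, -0.0, 0.0, 0.0]
[0.038, -0.001, 0.013, -0.0, 0.0, 0.0]
[0.047, -0.001, 0.017, -0.0, 0.0, 0.0]
[0.057, -0.001, 0.02, -0.0, 0.0, 0.0]
[0.066, -0.0, 0.024, -0.0, 0.0, 0.0]
[0.076, -0.0, 0.027, -0.0, 0.0, 0.0]
```

View pics/i_scene.png

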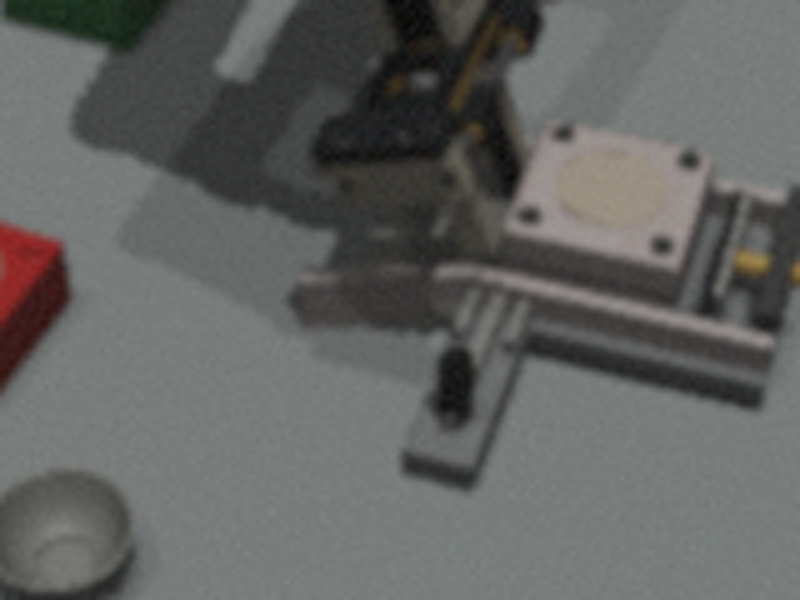

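```bash
python3 -c "
from ff import *
flask([(503,242),(683,272),(713,155),(555,122)],.063)
# pad top edge at unknown height ~ 18+30: project candidates
for z in (.040,.046,.050):
  for x in (.060,.067,.074):
    print(z,x,[((proj('scene',np.r_[s2w(x,y),z])[0]+.5-[260,160])*5-.5).round(0) for y in (.04,-.04)])
"
```

```text
flask st [ 2.  -2.1] yaw 0.021 [ 0.2 -1.2  0.3  0.5  0.9  0.3 -1.5  0.2]
0.04 0.06 [array([735., 200.]), array([705., 302.])]
0.04 0.067 [array([748., 203.]), array([718., 306.])]
0.04 0.074 [array([761., 206.]), array([732., 309.])]
0.046 0.06 [array([736., 192.]), array([706., 294.])]
0.046 0.067 [array([750., 194.]), array([720., 297.])]
0.046 0.074 [array([763., 197.]), array([734., 301.])]
0.05 0.06 [array([737., 186.]), array([707., 289.])]
0.05 0.067 [array([751., 189.]), array([721., 292.])]
0.05 0.074 [array([764., 192.]), array([735., 295.])]
```

Emit:
move_arm:
  series:
    - [0.014, 0, 0.005, 0, 0, 0, 0]
    - [0.028, 0, 0.01, 0, 0, 0, 0]
    - [0.042, 0, 0.015, 0, 0, 0, 0]
    - [0.056, 0, 0.02, 0, 0, 0, 0]
    - [0.07, 0, 0.026, 0, 0, 0, 0]
    - [0.085, 0, 0.031, 0, 0, 0, 0]
    - [0.099, 0, 0.036, 0, 0, 0, 0]

```text
t: 9.4
tool_pos: [0.5031, 0.0852, 0.0256]
orientation: [-2.204, -1.87, -0.388]
force: [-1.1, -1.6, -0.4]
opening: 0.0463
```

```bash
python3 -c "
from st import *
upd([.099,0,.036,0,0,0])
plan([tool(.0105+.0005*i,0,0,.0255) for i in range(1,9)],8)
"
```

```text
CMD  st x -42.5 y -0.0 z 25.5 mm yaw 0.001 tilt 0.350 roll -0.001
t 9.40 MEAS st x -43.0 y -0.4 z 25.6 mm yaw 0.001 tilt 0.348 roll -0.000 F_st [-1.76, 0.78, -0.38] open 0.0463 q [-0.19  0.04  2.    0.39  1.14 -0.2 ]
[0.005, -0.0, 0.001, -0.0, 0.0, 0.0]
[0.01, -0.0, 0.003, -0.0, 0.0, 0.0]
[0.014, -0.0, 0.005, -0.0, 0.0, 0.0]
[0.019, -0.0, 0.007, -0.0, 0.0, 0.0]
[0.024, -0.0, 0.008, -0.0, 0.0, 0.0]
[0.028, -0.0, 0.01, -0.0, 0.0, 0.0]
[0.033, -0.0, 0.012, -0.0, 0.0, 0.0]
[0.038, -0.0, 0.013, -0.0, 0.0, 0.0]
```

Emit:
move_arm:
  series:
    - [0.005, 0, 0.001, 0, 0, 0, 0]
    - [0.01, 0, 0.003, 0, 0, 0, 0]
    - [0.014, 0, 0.005, 0, 0, 0, 0]
    - [0.019, 0, 0.007, 0, 0, 0, 0]
    - [0.024, 0, 0.008, 0, 0, 0, 0]
    - [0.028, 0, 0.01, 0, 0, 0, 0]
    - [0.033, 0, 0.012, 0, 0, 0, 0]

```text
t: 10.1
tool_pos: [0.5036, 0.0885, 0.0256]
orientation: [-2.204, -1.871, -0.388]
force: [-0.1, -2.9, -0.1]
opening: 0.0461
```

```bash
python3 -c "
from st import *
upd([.033,0,.012,0,0,0])
"
```

```text
CMD  st x -39.0 y -0.0 z 25.5 mm yaw 0.001 tilt 0.350 roll -0.001
t 10.10 MEAS st x -39.6 y -0.4 z 25.6 mm yaw 0.001 tilt 0.348 roll -0.000 F_st [-2.88, -0.37, -0.05] open 0.0461 q [-0.19  0.05  2.    0.39  1.14 -0.19]
```

Emit:
move_arm:
  series:
    - [0.005, 0, 0.002, 0, 0, 0, 0]
    - [0.009, 0, 0.003, 0, 0, 0, 0]
    - [0.014, 0, 0.005, 0, 0, 0, 0]
    - [0.019, 0, 0.007, 0, 0, 0, 0]

```text
t: 10.5
tool_pos: [0.5037, 0.089, 0.0254]
orientation: [-2.206, -1.872, -0.385]
force: [-5.4, -13.7, 4.9]
opening: 0.0463
```

```bash
python3 -c "
from st import *
upd([.019,0,.007,0,0,0])
"
```

```text
CMD  st x -37.0 y -0.0 z 25.5 mm yaw 0.001 tilt 0.350 roll -0.001
t 10.50 MEAS st x -39.1 y -0.4 z 25.4 mm yaw 0.002 tilt 0.346 roll -0.000 F_st [-14.39, 3.05, 4.88] open 0.0463 q [-0.18  0.05  2.    0.38  1.14 -0.19]
```

Emit:
move_arm:
  series:
    - [-0.002, 0, -0.001, 0, 0, 0, 0]
    - [-0.002, 0, -0.001, 0, 0, 0, 0]
    - [-0.002, 0, -0.001, 0, 0, 0, 0]

```text
t: 10.8
tool_pos: [0.5037, 0.0889, 0.0254]
orientation: [-2.206, -1.872, -0.385]
force: [-3.1, -10.3, 3.6]
opening: 0.0465
```

```bash
python3 -c "
from st import *
upd([-.002,0,-.001,0,0,0])
"; python3 look.py j scene side; python3 -c "
from st import *
cur()"
```

```text
CMD  st x -37.2 y -0.0 z 25.5 mm yaw 0.001 tilt 0.350 roll -0.001
t 10.80 MEAS st x -39.2 y -0.4 z 25.4 mm yaw 0.001 tilt 0.346 roll -0.000 F_st [-10.71, 1.38, 3.62] open 0.0465 q [-0.18  0.05  2.    0.38  1.14 -0.19]
t 10.90 MEAS st x -39.2 y -0.4 z 25.5 mm yaw 0.001 tilt 0.346 roll -0.000 F_st [-11.22, 2.94, 3.16] open 0.0465 q [-0.18  0.05  2.    0.38  1.14 -0.19]
```

View pics/j_scene.png

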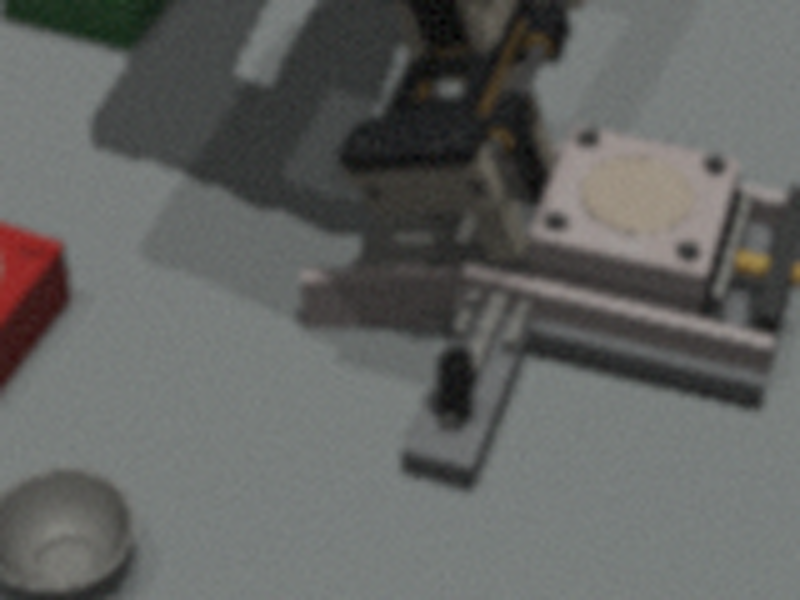

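Emit:
move_arm:
  series:
    - [0.001, 0, 0, 0, 0, 0, 0]
    - [0.001, 0, 0, 0, 0, 0, 0]
    - [0.001, 0, 0, 0, 0, 0, 0]
    - [0.001, 0, 0, 0, 0, 0, 0]

```text
t: 11.3
tool_pos: [0.5037, 0.0889, 0.0254]
orientation: [-2.206, -1.872, -0.385]
force: [-3.5, -11.1, 3.0]
opening: 0.0467
```

```bash
python3 -c "
from st import *
upd([.001,0,0,0,0,0])
from ff import *
flask([(530,248),(710,280),(740,160),(580,128)],.063)
to(-.060,0,.0255,0,.35);to(-.10,0,.06,0,.35)"
```

```text
CMD  st x -37.1 y -0.0 z 25.5 mm yaw 0.001 tilt 0.350 roll -0.001
t 11.30 MEAS st x -39.2 y -0.4 z 25.4 mm yaw 0.001 tilt 0.346 roll -0.000 F_st [-11.56, 1.62, 2.96] open 0.0467 q [-0.18  0.05  2.    0.38  1.14 -0.19]
flask st [16.  -2.4] yaw 0.018 [ 0.  -1.1  0.5  0.3  0.8  0.6 -1.4  0.2]
row [-2.153e-01 -7.000e-04 -7.820e-02 -4.000e-04  2.000e-04  4.000e-04]
row [-4.730e-01 -1.600e-03 -5.393e-01 -4.000e-04  2.000e-04  4.000e-04]
```

View pics/j_side.png

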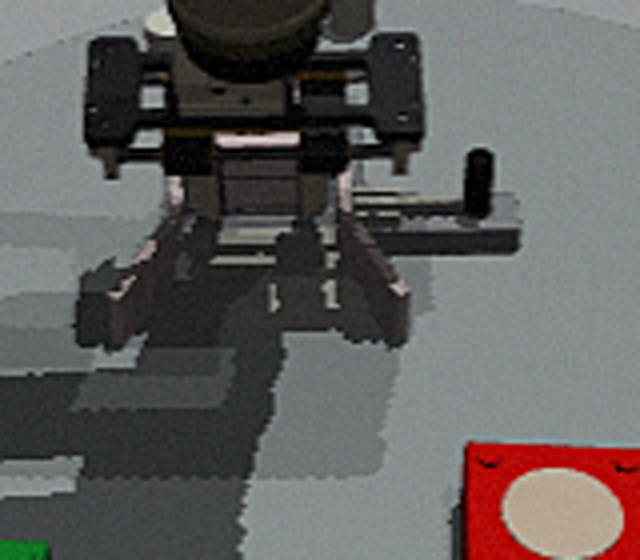

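Emit:
move_arm:
  series:
    - [-0.03, 0, -0.011, 0, 0, 0, 0]
    - [-0.1, 0, -0.036, 0, 0, 0, 0]
    - [-0.22, 0, -0.08, 0, 0, 0, 0]
    - [-0.36, 0, -0.3, 0, -0.02, 0, 0]
    - [-0.5, 0, -0.6, 0, -0.05, 0, 0]
    - [-0.62, 0, -0.95, 0, -0.08, 0, 0]
    - [-0.62, 0, -1, 0, -0.11, 0, 0]
    - [-0.62, 0, -1, 0, -0.111, 0, 0]

```text
t: 12.1
tool_pos: [0.4905, -0.0005, 0.1006]
orientation: [2.391, 2.032, 0.002]
force: [-0.6, 0.1, -0.3]
opening: 0.0463
```

```bash
python3 -c "
from st import *
upd([-.62,0,-1,0,-.111,0])
to(-.040,-.195,.12,0,0)"; python3 look.py k side scene
```

```text
CMD  st x -129.6 y -0.2 z 98.2 mm yaw 0.001 tilt 0.001 roll -0.001
t 12.10 MEAS st x -129.6 y -2.0 z 100.6 mm yaw 0.003 tilt -0.002 roll 0.004 F_st [0.04, 0.66, -0.3] open 0.0463 q [-0.1  -0.08  1.92 -0.    1.3   0.06]
row [ 8.9320e-01  1.9489e+00 -2.1830e-01 -2.0000e-04 -3.0000e-04  5.0000e-04]
```

View pics/k_scene.png

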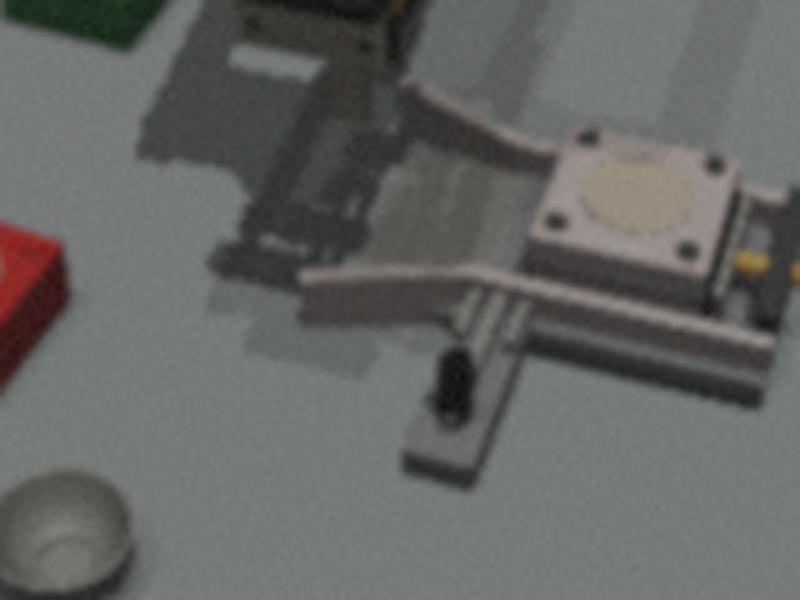

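Emit:
move_arm:
  series:
    - [0.2, 0.45, -0.1, 0, 0, 0, -1]
    - [0.45, 0.95, -0.2, 0, 0, 0, -1]
    - [0.45, 0.98, -0.2, 0, 0, 0, -1]

```text
t: 12.5
tool_pos: [0.5954, 0.0283, 0.1168]
orientation: [-2.393, -2.031, -0.002]
force: [-1.0, 0.4, 0.4]
opening: 0.027
```

```bash
python3 -c "
from st import *
upd([.45,.98,-.2,0,0,0])"
```

```text
CMD  st x -84.5 y -98.2 z 118.2 mm yaw 0.001 tilt 0.001 roll -0.001
t 12.50 MEAS st x -83.9 y -100.8 z 116.8 mm yaw 0.002 tilt 0.003 roll -0.001 F_st [0.18, 1.07, 0.44] open 0.0270 q [-0.04  0.19  1.61  0.    1.34  0.12]
```

Emit:
move_arm:
  series:
    - [0.2, 0.45, 0, 0, 0, 0, -1]
    - [0.44, 0.95, 0, 0, 0, 0, -1]
    - [0.44, 0.97, 0.5, 0, 0, 0, -1]
    - [0.44, 0.97, 0.72, 0, 0, 0, -1]
    - [0.44, 0.97, 0.72, 0, 0, 0, -1]

```text
t: 13.0
tool_pos: [0.6905, 0.0544, 0.0385]
orientation: [-2.389, -2.026, 0.014]
force: [-0.5, 0.4, -0.7]
opening: 0.0006
```

```bash
python3 -c "
from st import *
upd([.44,.97,.72,0,0,0])
to(-.040,-.180,.036,0,0)"; python3 look.py l side scene
```

```text
CMD  st x -40.3 y -195.1 z 46.2 mm yaw 0.001 tilt 0.001 roll -0.001
t 13.00 MEAS st x -42.6 y -190.3 z 38.5 mm yaw 0.001 tilt -0.001 roll -0.013 F_st [0.33, 0.58, -0.68] open 0.0006 q [0.   0.52 1.35 0.   1.28 0.17]
row [ 0.0027 -0.1505  0.1018 -0.0002 -0.0003  0.0005]
```

View pics/l_scene.png

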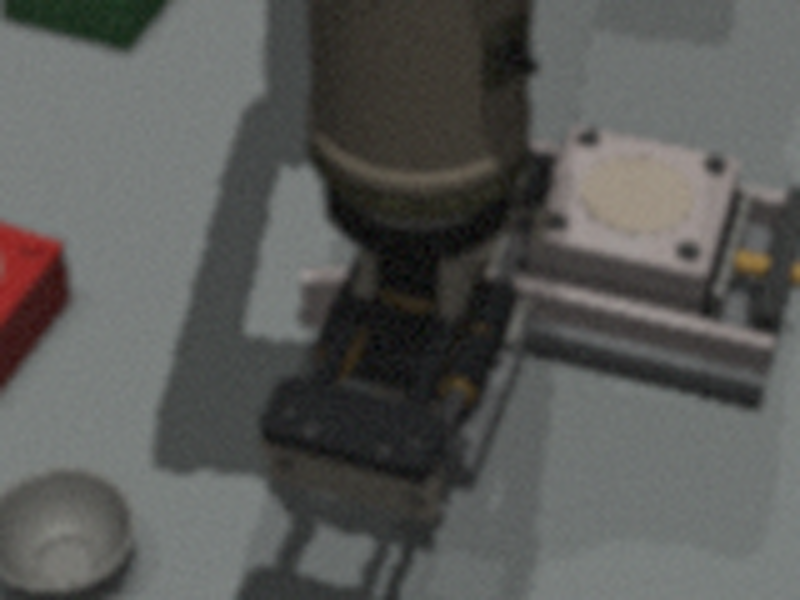

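View pics/l_side.png

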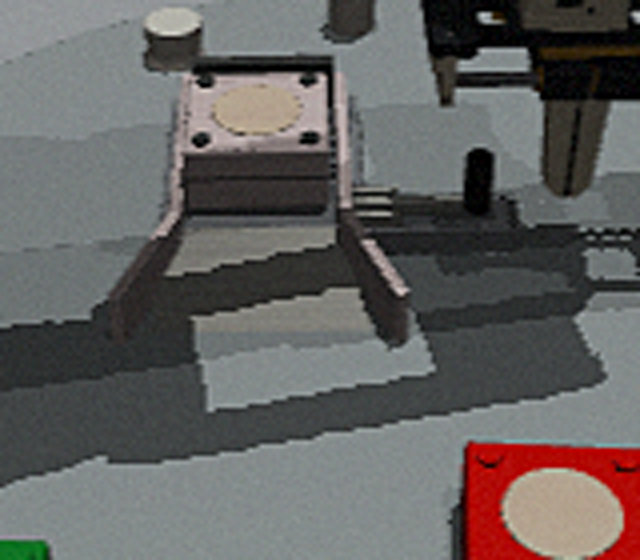

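Emit:
move_arm:
  series:
    - [0, -0.05, 0.1, 0, 0, 0, -1]
    - [0, -0.15, 0.1, 0, 0, 0, -1]
    - [0, -0.25, 0.1, 0, 0, 0, -1]
    - [0, -0.32, 0.1, 0, 0, 0, -1]
    - [0, -0.38, 0.1, 0, 0, 0, -1]
    - [0, -0.44, 0.1, 0, 0, 0, -1]
    - [0, -0.5, 0.1, 0, 0, 0, -1]

```text
t: 13.8
tool_pos: [0.6471, 0.0634, 0.0376]
orientation: [2.394, 2.031, 0.002]
force: [2.3, 0.4, 1.5]
opening: 0.0004
```

```bash
python3 -c "
from st import *
upd([0,-.5,.1,0,0,0])
"; python3 look.py m side
```

```text
CMD  st x -40.3 y -145.0 z 36.2 mm yaw 0.001 tilt 0.001 roll -0.001
t 13.80 MEAS st x -40.9 y -146.1 z 37.6 mm yaw 0.001 tilt 0.000 roll 0.002 F_st [0.76, -2.24, 1.52] open 0.0004 q [ 0.02  0.41  1.5  -0.    1.23  0.18]
```

View pics/m_side.png

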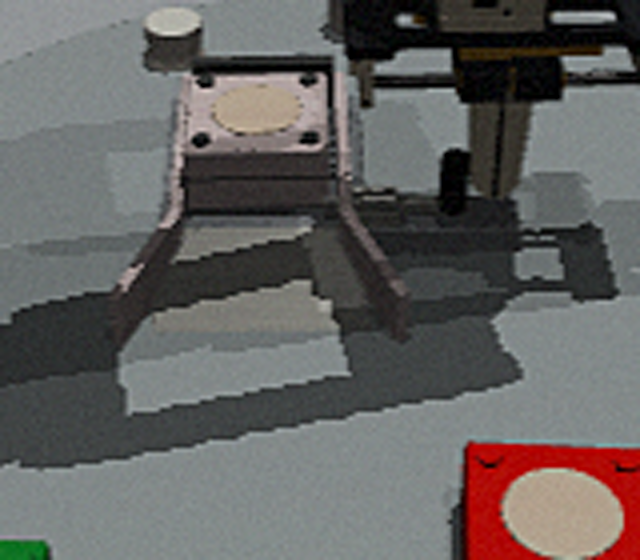

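Emit:
move_arm:
  series:
    - [0, -0.04, 0, 0, 0, 0, -1]
    - [0, -0.08, 0, 0, 0, 0, -1]
    - [0, -0.12, 0, 0, 0, 0, -1]
    - [0, -0.16, 0, 0, 0, 0, -1]
    - [0, -0.2, 0, 0, 0, 0, -1]
    - [0, -0.24, 0, 0, 0, 0, -1]
    - [0, -0.27, 0, 0, 0, 0, -1]

```text
t: 14.55
tool_pos: [0.6194, 0.0679, 0.0363]
orientation: [2.395, 2.033, -0.001]
force: [2.6, 0.5, 1.9]
opening: 0.0002
```

```bash
python3 -c "
from st import *
upd([0,-.27,0,0,0,0])
"
```

```text
CMD  st x -40.4 y -118.0 z 36.2 mm yaw 0.001 tilt 0.001 roll -0.001
t 14.55 MEAS st x -41.0 y -118.0 z 36.3 mm yaw 0.002 tilt -0.000 roll -0.000 F_st [0.95, -2.5, 1.92] open 0.0002 q [ 0.03  0.34  1.59 -0.    1.21  0.19]
```

Emit:
move_arm:
  series:
    - [0, -0.01, 0, 0, 0, 0, -1]
    - [0, -0.02, 0, 0, 0, 0, -1]
    - [0, -0.03, 0, 0, 0, 0, -1]
    - [0, -0.04, 0, 0, 0, 0, -1]

```text
t: 14.95
tool_pos: [0.6158, 0.0684, 0.0363]
orientation: [2.395, 2.033, -0.001]
force: [2.6, 0.0, 1.0]
opening: 0.0005
```

```bash
python3 -c "
from st import *
upd([0,-.04,0,0,0,0])
"; python3 look.py n side scene
```

```text
CMD  st x -40.4 y -114.0 z 36.2 mm yaw 0.001 tilt 0.001 roll -0.001
t 14.95 MEAS st x -41.0 y -114.4 z 36.3 mm yaw 0.001 tilt -0.000 roll -0.000 F_st [0.47, -2.6, 1.02] open 0.0005 q [ 0.03  0.34  1.6  -0.    1.21  0.19]
```

View pics/n_side.png

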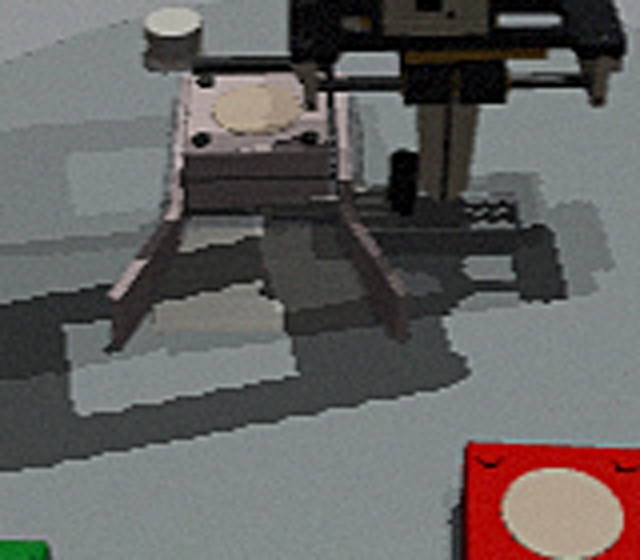

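Emit:
move_arm:
  series:
    - [0, -0.01, 0, 0, 0, 0, -1]
    - [0, -0.02, 0, 0, 0, 0, -1]
    - [0, -0.03, 0, 0, 0, 0, -1]

```text
t: 15.35
tool_pos: [0.6135, 0.0689, 0.0365]
orientation: [2.394, 2.032, 0.001]
force: [7.6, -0.0, -3.6]
opening: 0.0004
```

```bash
python3 -c "
from st import *
upd([0,-.03,0,0,0,0])
"
```

```text
CMD  st x -40.4 y -111.0 z 36.2 mm yaw 0.001 tilt 0.001 roll -0.001
t 15.35 MEAS st x -41.0 y -112.0 z 36.5 mm yaw 0.001 tilt -0.000 roll 0.001 F_st [1.22, -7.5, -3.58] open 0.0004 q [ 0.03  0.33  1.6  -0.    1.21  0.19]
```

Emit:
move_arm:
  series:
    - [0, -0.005, 0, 0, 0, 0, -1]
    - [0, -0.01, 0, 0, 0, 0, -1]
    - [0, -0.01, 0, 0, 0, 0, -1]

```text
t: 15.65
tool_pos: [0.6135, 0.0689, 0.0366]
orientation: [2.393, 2.031, 0.003]
force: [10.3, -1.1, -4.6]
opening: 0.0007
```

```bash
python3 -c "
from st import *
upd([0,-.01,0,0,0,0])
"
```

```text
CMD  st x -40.4 y -110.0 z 36.2 mm yaw 0.001 tilt 0.001 roll -0.001
t 15.65 MEAS st x -41.0 y -112.0 z 36.6 mm yaw 0.001 tilt -0.000 roll 0.003 F_st [0.61, -10.33, -4.63] open 0.0007 q [ 0.03  0.33  1.61 -0.    1.21  0.19]
```

Emit:
move_arm:
  series:
    - [0, 0.01, 0, 0, 0, 0, -1]
    - [0, 0.1, 0, 0, 0, 0, -1]
    - [0, 0.25, 0, 0, 0, 0, -1]
    - [0, 0.35, -0.3, 0, 0, 0, -1]
    - [0, 0.4, -0.7, 0, 0, 0, -1]
    - [0, 0.6, -1, 0, 0, 0, -1]
    - [0, 1, -1, 0, 0, 0, -1]
    - [0, 1, -1, 0, 0, 0, -1]

```text
t: 16.45
tool_pos: [0.7134, 0.0516, 0.1351]
orientation: [2.396, 2.031, -0.001]
force: [-0.3, -1.1, -0.3]
opening: 0.0009
```

```bash
python3 -c "
from st import *
upd([0,1,-1,0,0,0])
"; python3 look.py o side scene
```

```text
CMD  st x -40.3 y -210.1 z 136.2 mm yaw 0.001 tilt 0.001 roll -0.001
t 16.45 MEAS st x -41.6 y -213.4 z 135.1 mm yaw 0.000 tilt -0.001 roll -0.000 F_st [-1.09, 0.13, -0.31] open 0.0009 q [ 0.    0.49  1.21 -0.    1.44  0.17]
```

View pics/o_side.png

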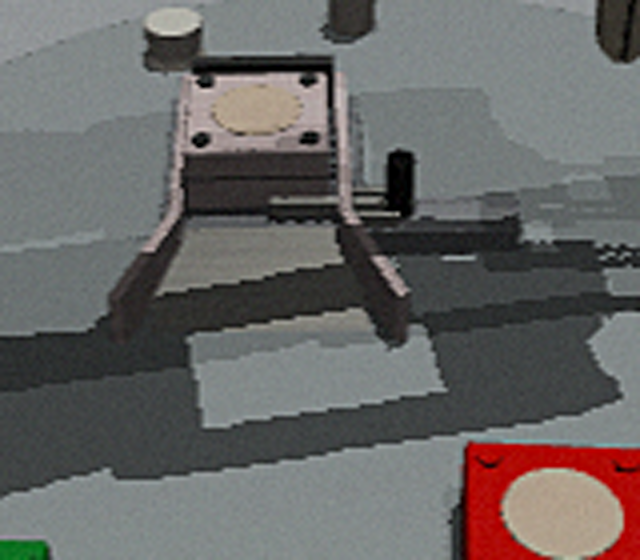

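View pics/o_scene.png

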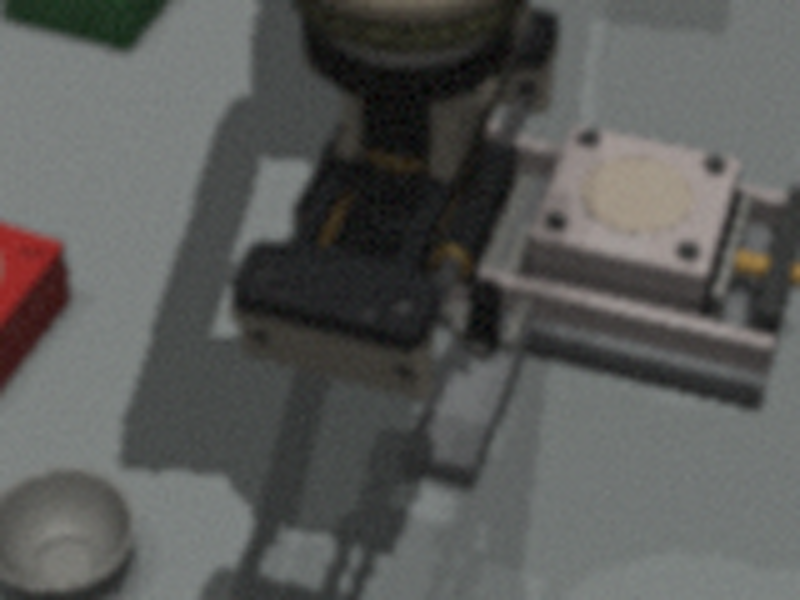

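```bash
python3 -c "
from h import *
for c,z in (((480,154),.0648),((400,155),.0648),((478,212),.0213),((402,213),.0213)):
  r=least_squares(lambda P:proj('side',[*P,z])[0]-un('side',c),[.6,.06]);print(w2s(r.x).round(4))
from plant import *
import time
"

```

```text
[-0.0405 -0.135 ]
[-0.0402 -0.0859]
[-0.0425 -0.1364]
[-0.0423 -0.0883]
```

The knob reads y ≈ -87 mm, which is the closed end. It stopped hard at 10 N, and the flask hasn't moved. I'll let the arm settle, then hand in.

Emit:
move_arm:
  series:
    - [0, 0, -0.2, 0, 0, 0, -1]
    - [0, 0, -0.2, 0, 0, 0, -1]
    - [0, 0, -0.2, 0, 0, 0, -1]

```text
t: 16.85
tool_pos: [0.7103, 0.0531, 0.1569]
orientation: [2.394, 2.033, 0.001]
force: [-0.6, 0.0, 0.8]
opening: 0.0003
```

```bash
python3 -c "
from plant import *
print(close_job())"
```

```text
the job is handed in; nothing more can be done
None
```

The job is done and handed in at about 17 s of the 70 s allowed; no verdict was reported. The flask was squared with two fingertips, slid up the ramp and pressed against the pad. The keeper was then pushed shut by its knob and the arm withdrawn.

- **Pressing:** The tool read about 14.4 N when the pad was first felt, then about 11 N for roughly 0.8 s. With about 2–3 N of sliding friction taken off, I estimate the stop took at most about 12 N and then 8–9 N. The stop force is inferred from the wrist, not measured directly. If friction took less than I assumed, that first peak was nearer the 15 N limit.
- **Flask position:** A picture taken while pressing put the flask's centre about 72 mm before the stop bracket and 0.02 rad off square. The fingertip position suggested about 74 mm. Both are within the 77 mm limit. The last picture shows it unmoved, with the keeper bar behind it.
- **Keeper:** It met a hard end at 10 N. The last side picture put the knob at station y of about -86 to -88 mm, where -87 mm is fully closed.
- **Bystanders:** The bowl, bottle and jar were never touched. The bowl and jar look unmoved in the last pictures. I did not re-measure any of the three.

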